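# Load the filter cartridge and clamp it home

## Robot

A 6-joint arm with a two-finger parallel gripper is mounted at the origin on a cart in front of the work surface, level with it; the furniture and walls round the work are solid. World frame = base frame: x ahead of the robot, y to its left, z up, the work surface at z = 0. Lengths are in m, angles in rad, forces in N, time in s.
With the tool pointing down it reaches from about 0.35 to 0.975 m from the base axis. Payload 4.9 kg.
Tool frame: the origin (TCP) lies midway between the tips of the shut fingers; the grasp point (between the pads) lies 19 mm behind it (ctrl.tcp_to_grasp is the distance from the TCP to the grasp point, in m); z points along the fingers, y is the line along which they close (so a half turn about z gives the same grasp; the last joint's range is limited). The gripper opens to 85 mm and grips with 20 to 120 N. Pads are 22 mm wide; open, the fingers measure 114 mm over their backs; the gripper's body (76 mm by 85 mm) begins 54 mm behind the grasp point. The pads swing forward as they close: fully open they stand 13 mm farther back than shut.
Start: joints at [-1.249, 0.053, 1.613, -0, 1.476, -0.119], TCP at [0.267, -0.565, 0.231] pointing down, gripper open.
Joint ranges: [-3.01, 3.01], [-1.01, 2.22], [0.06, 2.58], [-1.02, 4.17], [0.09, 2.62], [-3.14, 3.14]. Speed limits (rad/s): [2.57, 2.57, 3.14, 3.14, 3.14, 3.14].

## Interface

Orientations are given as a rotation vector (axis times angle).
In Python, from station import ctrl gives the robot as it stands.
- The arm moves only by the shell command python3 jog.py [FORCE], which reads ROWS from standard input. ROWS is a JSON list of rows, 1 to 20 of them, each written [opening, [dx, dy, dz], [rx, ry, rz]]: the finger opening in m, then dx, dy, dz in m, then a rotation vector rx, ry, rz in rad; each row is the pose to reach, as a shift and turn from the pose commanded when the command began, along the tool's axes at that moment; what a row does not reach only later rows make up. A row lasts 1/12 s, in which the tool goes at most 0.0417 m and 0.125 rad, less where a joint would pass 70% of its speed; a pose out of reach is approached as far as the arm can. The fingers move at their own pace and stop on an object; FORCE is the grip in N (left out, the last holds). Time passes only in rows, so rows that do not move let the fingers close. It prints the time, the measured TCP pose, the force, the opening and the grip force at its end. Input that does not fit is refused with a message, and nothing moves.
- ctrl.get_obs(): the state, without advancing time (a new reading comes with each control period).
- ctrl.get_image(name): name is "scene" or "top" or "wrist"; returns the picture (420x560x3 uint8, red, green, blue); there is no depth.
- ctrl.camera_params(name): a dict with "fx", "fy", "cx", "cy" (pixels), "T" (4x4, takes a point from camera to world coordinates); the wrist camera has in their place "tool_from_camera" (4x4, takes a point from camera to tool coordinates, whose origin is the TCP and whose axes are the flange's). Camera axes: x right, y down, z forward; pixel columns grow to the right and rows downward; lengths in m; the calibration is good to about 2 mm. A picture is of the moment at which its call begins: read the wrist's pose just before it. camera_params takes no time and is no camera call.
- ctrl.finish_job(): hands the job in; it is judged then, once.
The state is a dict: "t": time; "q": joint angles; "dq": joint speeds; "effort": joint torques, N m; "tool_pos": TCP position; "tool_rot": TCP orientation; "contact_force": force on the tool from outside, world axes, zero at the start; "wrist_torque": the same for the moment, N m; "opening": finger opening in m; "grip_force": force on a finger pad.
Only numpy, scipy, OpenCV 4.12 (cv2) and the standard library are available. Lean on these libraries where they do the work, as an engineer would, in place of code of your own. Each camera call takes 0.05 s, during which the arm holds its last target. There are 200 camera calls.

## Task

Load the water-filter cartridge: lay it in the open cradle with its flat steel spine facing straight up, without dropping it, and let go of it while the clamp is still open. Then swing the hinged clamp down over it and press it fully shut, so that the cartridge is driven home and stays there. Leave the jar, the tub, the timer and the dough cutter where they stand.

Things in the scene. Friction and masses are not known exactly. Their poses are not given: they have to be found in the camera images.
- cartridge: White plastic filter cartridge, 110 mm long, 0.17-0.35 kg. Origin at its centre, x along it. A hexagonal cap 20 mm thick, 70 mm across flats (81 across corners) at each end; between them a round barrel, 46 mm diameter, 70 mm long, to grip across. Starts lying on a flat, axis 35 mm up, body z up; y and z turn with it when rolled. Both ends are alike.
- cartridge_spine (a point): Middle of the outer face of the spine, a flat steel bar 10 mm wide, 70 mm long, that bridges the caps on one of the six sides, flush with their flats (35 mm from the axis). z points straight out of that face, x along the cartridge. At the start the spine is on the upper right-hand side seen from the robot, 60 degrees from straight up.
- cradle: Fixed steel base 190 x 120 x 12 mm carrying a grey plastic saddle and the clamp; origin at its underside, x along the cradle towards the clamp's hinge, z up. A cartridge laid in it with a flat down has its axis along the cradle's x, either end first, 69 mm above the worktop (0 to 1 mm less by sag) until it is clamped.
- saddle (a joint): How far the sprung saddle has sunk, m (0 up, 0.009 home); 5 N starts it, 8 N at home. A trough under each cap: level floor 40 mm wide, 34 mm above the worktop when up, cheeks opening at 60 degrees from level; flared end walls 115 mm apart, 39 mm above the floor. Between the troughs, over 70 mm, only the floor: fingers have room beside the barrel.
- cradle_home (a point): Where the cartridge's origin is when driven home: cradle x = 0, y = 0, 60 mm above the worktop (9 mm lower than it first rests).
- clamp_hinge (a point): Middle of the clamp's hinge axis, 78 mm along the cradle's +x, 109 mm above the worktop; the axis is parallel to the cradle's y.
- clamp_bar (a point): Middle of the black cross bar at the clamp's free end, 150 mm from the hinge: 64 mm long plus round ends, 14 mm thick, along the cradle's y. The arm is a steel strip 26 mm wide, 10 mm thick, from hinge to bar; a rubber roller under it, 78 mm from the hinge, bears on the spine; with the spine not on top it does not reach the cartridge.
- clamp (a joint): Hinge angle, rad: 0 fully shut (arm level, on its stop), 1.57 upright, 1.7 to 2.05 open (leaning to the cradle's +x). The hinge is stiff (0.6 N m) and stays where it is left: pushing the arm near the bar takes 4 to 5 N; from about 0.12 rad, where the roller meets the spine, to shut 6 to 9 N.
- honey_jar: Jar of honey, bystander, 62 mm wide, 118 mm tall, origin at its underside.
- yeast_tub: Small white tub with grey lid, bystander, 72 mm wide, 81 mm tall, origin at its underside.
- timer: Round kitchen timer, bystander, 70 mm wide, 41 mm tall, origin at its underside.
- dough_cutter: Round metal dough cutter, bystander, 74 mm wide, 32 mm tall, origin at its underside.

How it is judged:
On the way:
1. the cartridge lies in the cradle, spine up (within 12 degrees), let go, with the clamp still open (horizontal distance between cartridge and cradle_home below 0.008 m and z of cartridge in the frame of cradle below 0.073 m and angle between cartridge_spine's own z axis and vertical below 0.21 rad and contact force between the fingers and cartridge below 0.1 N and value of joint clamp above 0.4 rad), for 0.2 s.
At the end, for the whole second after the job is handed in: The clamp is shut (within 0.035 rad of its stop); the cartridge lies at rest lengthwise in the cradle (within 7 mm, 0.1 rad), its spine up within 0.12 rad, pressed down to within about 3 mm of home (value of joint clamp below 0.035 rad and horizontal distance between cartridge and cradle_home below 0.007 m and z of cartridge in the frame of cradle below 0.0632 m and angle between cartridge_spine's own z axis and vertical below 0.12 rad and angle between the x axis of cartridge and the x axis of cradle, either way round below 0.1 rad and linear speed of cartridge below 0.02 m/s); the robot touches nothing.
It fails at once if the cartridge is dropped (falls free at more than 0.7 m/s, about 25 mm) (linear speed of cartridge above 0.7 m/s and contact force between the fingers and cartridge below 0.05 N).
It fails at once if a bystander is moved by more than 3 cm (distance of any of honey_jar, yeast_tub, timer, dough_cutter from where it was at the start of the episode above 0.03 m).
It also fails if it takes over 58 s, if anything falls off the work surface, if the arm or the gripper's body presses on something with over 40 N, if the wrist force passes 120 N, or if a joint passes its speed limit or range.

## Working session

There is one attempt and no reset: what is moved stays moved. The work goes in short steps, Python scripts to look and compute and a shell command to move; the robot and the scene stay as the last step left them, time stands still between calls to the robot, and variables do not carry over. Pictures are saved under pics/ and viewed, at most 10 in all, crops included, and the job is handed in when it is done.

```bash
ls; mkdir -p pics
python3 - <<'E'
from station import ctrl
import cv2,numpy as np
for n in ("top","scene"):
    im=ctrl.get_image(n); cv2.imwrite(f"pics/{n}0.png",im[:,:,::-1])
    p=ctrl.camera_params(n); print(n,p["fx"],p["fy"],p["cx"],p["cy"]);print(np.round(p["T"],4))
o=ctrl.get_obs(); print(o); print(ctrl.tcp_to_grasp, ctrl.camera_params("wrist"))
E
```

```text
jog.py
pics
station.py
top 409.18053361840595 409.18053361840595 282.8696330712174 211.5222652099882
[[ 0.0152 -0.9965  0.0827  0.5383]
 [-0.9996 -0.017  -0.0212 -0.0878]
 [ 0.0225 -0.0824 -0.9963  0.9279]
 [ 0.      0.      0.      1.    ]]
scene 393.00892714681396 393.00892714681396 275.3804967431573 212.2602525745413
[[-0.7979 -0.3278  0.5058  0.1803]
 [-0.6026  0.417  -0.6804  0.4673]
 [ 0.0121 -0.8477 -0.5303  0.5523]
 [ 0.      0.      0.      1.    ]]
{'t': 0.1, 'q': array([-1.24897852e+00,  5.32966658e-02,  1.61415040e+00,  1.58925340e-05,
        1.47603362e+00, -1.18964467e-01]), 'dq': array([-0.00013825, -0.00155526, -0.00264668, -0.00115324, -0.00189573,
        0.00017675]), 'effort': array([ 1.39289564e-04, -3.94899201e+01, -3.71364105e+01, -1.01322175e-04,
        3.90475325e-03, -7.10531495e-06]), 'tool_pos': array([ 0.2664975 , -0.56470565,  0.23018612]), 'tool_rot': array([-3.06376992e+00, -6.86374395e-01,  2.75399834e-04]), 'contact_force': array([-0.25332954,  0.55323642, -0.01616471]), 'wrist_torque': array([ 0.02893783, -0.01087865, -0.02989485]), 'grip_force': 0.0, 'opening': 0.08537544824324157}
0.0187 {'fx': 303.48509210916035, 'fy': 303.48509210916035, 'cx': 281.5447294020073, 'cy': 207.26629235173573, 'tool_from_camera': array([[-1.58232603e-04, -9.53570100e-01, -3.01171114e-01,
         7.75598019e-02],
       [ 9.99999584e-01, -4.21480391e-04,  8.09103364e-04,
        -4.53119324e-04],
       [-8.98474495e-04, -3.01170860e-01,  9.53569770e-01,
        -1.42254835e-01],
       [ 0.00000000e+00,  0.00000000e+00,  0.00000000e+00,
         1.00000000e+00]])}
```

View pics/top0.png

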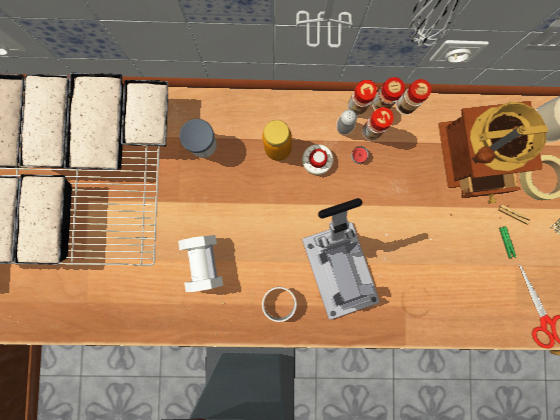

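View pics/scene0.png

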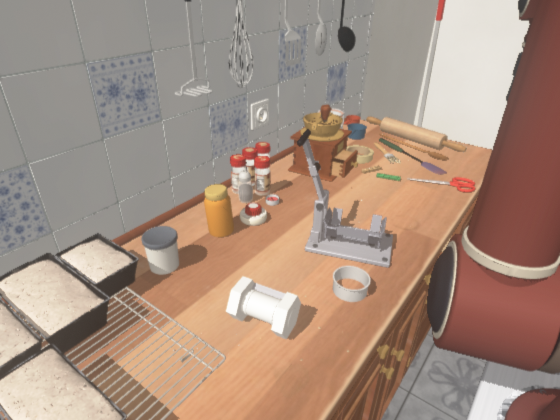

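The top view shows the cartridge around (201,264) with its axis roughly along the image columns. The cradle is around (340,275) with its hinge at the far end, and the bar of the open clamp is near (341,209). The cutter is at (280,304), the jar at (277,140), the tub at (198,138) and the timer at (318,159). I'll enlarge the view for measuring.

```bash
cat > h.py <<'E'
import numpy as np,cv2
from station import ctrl
from scipy.spatial.transform import Rotation as R
def cam(n):
    p=ctrl.camera_params(n); K=(p["fx"],p["fy"],p["cx"],p["cy"])
    if n=="wrist":
        o=ctrl.get_obs(); T=np.eye(4);T[:3,:3]=R.from_rotvec(o["tool_rot"]).as_matrix();T[:3,3]=o["tool_pos"]
        return K,T@p["tool_from_camera"]
    return K,p["T"]
def ray(c,uv):
    K,T=c; d=T[:3,:3]@np.array([(uv[0]-K[2])/K[0],(uv[1]-K[3])/K[1],1]); return T[:3,3],d
def onz(c,uv,z):
    o,d=ray(c,uv); return o+d*(z-o[2])/d[2]
def proj(c,P):
    K,T=c; q=T[:3,:3].T@(np.asarray(P)-T[:3,3]); return np.array([K[0]*q[0]/q[2]+K[2],K[1]*q[1]/q[2]+K[3]])
def delta(pos,Rm):
    "shift and rotvec in tool axes from current tool pose to target"
    o=ctrl.get_obs(); A=R.from_rotvec(o["tool_rot"])
    return A.inv().apply(np.asarray(pos)-o["tool_pos"]), (A.inv()*R.from_matrix(Rm)).as_rotvec()
E
python3 - <<'E'
from h import *
im=cv2.imread("pics/top0.png"); c=cv2.resize(im[195:335,165:395],None,fx=3.4,fy=3.4,interpolation=cv2.INTER_CUBIC); cv2.imwrite("pics/topc.png",c)
hsv=cv2.cvtColor(im,cv2.COLOR_BGR2HSV)
m=cv2.inRange(hsv[225:300,170:235],(0,0,140),(180,45,255))
n,l,s,ce=cv2.connectedComponentsWithStats(m); k=1+np.argmax(s[1:,4]); cn=cv2.findContours((l==k).astype(np.uint8),0,1)[0][0]
r=cv2.minAreaRect(cn); print(s[k],np.array(r[0])+[170,225],r[1:], (cv2.boxPoints(r)+[170,225]).round(1).tolist())
C=cam("top"); print(onz(C,np.array(r[0])+[170,225],0.045))
for n,uv,z in (("bar",(341,209),.25),("cradle",(342,272),.03),("tub",(198,138),.081),("jar",(277,130),.118),("cutter",(280,304),.032),("timer",(318,159),.04)): print(n,onz(C,uv,z).round(3))
E
```

```text
[   8   11   37   56 1269] [196.76283646 263.5855751 ] ((53.402565002441406, 30.508686065673828), 81.46923065185547) [[177.7, 239.4], [207.9, 234.9], [215.8, 287.7], [185.6, 292.3]]
[0.49710396 0.07541451 0.045     ]
bar [ 0.601 -0.199  0.25 ]
cradle [ 0.483 -0.238  0.03 ]
tub [0.76  0.075 0.081]
jar [ 0.771 -0.091  0.118]
cutter [ 0.413 -0.104  0.032]
timer [ 0.73  -0.182  0.04 ]
```

View pics/topc.png

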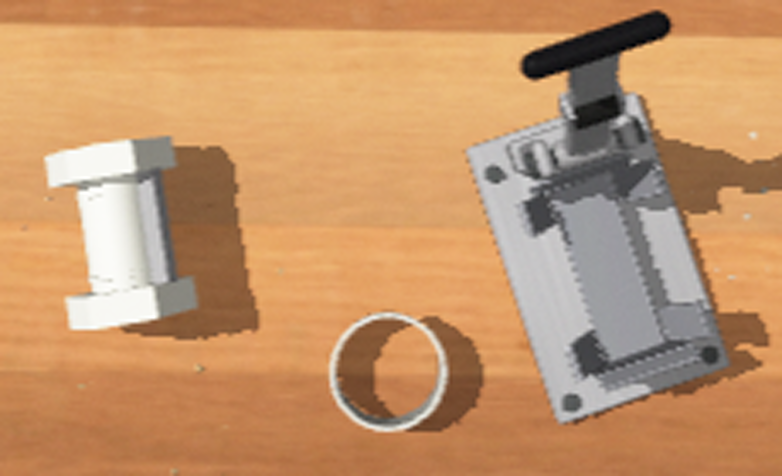

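Run:
```python
from h import *
C=cam("top"); f=lambda u,v:(165+u/3.4,195+v/3.4)
P=np.array([onz(C,f(*p),.012) for p in ((468,150),(640,95),(728,365),(560,422))]); print(P.round(4)); print(np.linalg.norm(P-np.roll(P,-1,0),axis=1))
c=P.mean(0); d=(P[0]+P[1]-P[2]-P[3])[:2]; print("cradle",c,np.arctan2(d[1],d[0]))
q=np.array([onz(C,f(*p),.055) for p in ((45,155),(66,297),(172,137),(195,282))]);print(q.round(4)); e=q[0]-q[1];g=q[2]-q[3]; print(np.arctan2(e[1],e[0]),np.arctan2(g[1],g[0]))
ya=.3
Rm=np.array([[np.cos(ya),np.sin(ya),0],[np.sin(ya),-np.cos(ya),0],[0,0,-1]])
print("view cradle",delta((.42,-.25,.34),Rm))
```

```text
[[ 0.5532 -0.1525  0.012 ]
 [ 0.5913 -0.266   0.012 ]
 [ 0.4159 -0.3238  0.012 ]
 [ 0.3782 -0.2142  0.012 ]]
[0.11978294 0.18466083 0.11598564 0.18559044]
cradle [ 0.48466163 -0.23912551  0.012     ] 0.32860357397516926
[[0.5453 0.1142 0.055 ]
 [0.4581 0.0981 0.055 ]
 [0.5578 0.0357 0.055 ]
 [0.4683 0.0189 0.055 ]]
0.18199977002365408 0.1853135647324404
view cradle (array([ 0.27312465, -0.21933975, -0.1093378 ]), array([-1.88659241e-03, -1.07561790e-04,  1.40780709e-01]))
```

```bash
echo '[[0.085,[0.273,-0.219,-0.109],[0,0,0.14]],[0.085,[0.273,-0.219,-0.109],[0,0,0.14]],[0.085,[0.273,-0.219,-0.109],[0,0,0.14]],[0.085,[0.273,-0.219,-0.109],[0,0,0.14]],[0.085,[0.273,-0.219,-0.109],[0,0,0.14]],[0.085,[0.273,-0.219,-0.109],[0,0,0.14]],[0.085,[0.273,-0.219,-0.109],[0,0,0.14]],[0.085,[0.273,-0.219,-0.109],[0,0,0.14]],[0.085,[0.273,-0.219,-0.109],[0,0,0.14]],[0.085,[0.273,-0.219,-0.109],[0,0,0.14]],[0.085,[0.273,-0.219,-0.109],[0,0,0.14]],[0.085,[0.273,-0.219,-0.109],[0,0,0.14]]]' | python3 jog.py 60
python3 - <<'E'
from h import *
c=cam("wrist"); im=ctrl.get_image("wrist"); cv2.imwrite("pics/w1.png",im[:,:,::-1]); np.save("w1T.npy",c[1])
y=.33; X=np.array([np.cos(y),np.sin(y),0]);O=np.array([.485,-.239,0])
print(proj(c,O+[0,0,.034]),proj(c,O+X*.078+[0,0,.109]))
E
```

```text
t: 1.1
tool_pos: [0.4199, -0.2507, 0.3396]
tool_rot: [-3.106, -0.471, 0.002]
contact_force: [-0.4, -0.5, -0.5]
opening: 0.0847
grip_force: 0.0
[287.49310136 119.99949309] [287.15287313  48.52343436]
```

View pics/w1.png

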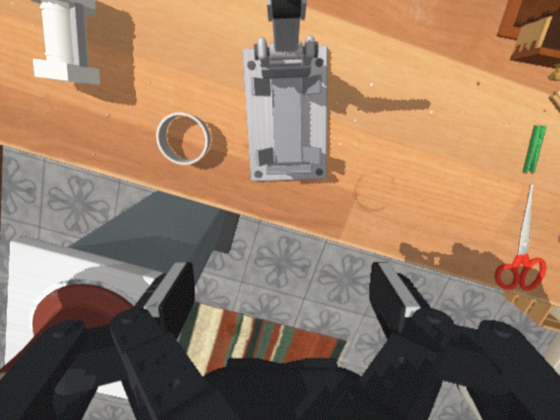

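The wrist view shows the whole cradle, with plate corners at about (244,49), (328,46), (326,180) and (250,182). The saddle floor is at about (288,120) and the clamp arm at about (287,30). I'll refine the corners with a plate mask.

Run:
```python
from h import *
K,_=cam("wrist"); c=(K,np.load("w1T.npy")); im=cv2.imread("pics/w1.png")
hsv=cv2.cvtColor(im,cv2.COLOR_BGR2HSV); m=cv2.inRange(hsv,(0,0,40),(180,60,255)); m[:47]=0;m[190:]=0;m[:,:230]=0;m[:,340:]=0
cv2.imwrite("pics/m.png",m)
m=cv2.morphologyEx(m,cv2.MORPH_OPEN,np.ones((3,3)))
n,l,s,ce=cv2.connectedComponentsWithStats(m);k=1+np.argmax(s[1:,4]);print(s[k])
cn=cv2.findContours((l==k).astype(np.uint8),0,1)[0][0]
hull=cv2.convexHull(cn); q=cv2.approxPolyDP(hull,6,True)[:,0]; print(q.tolist())
for Q in (np.array([(244,49),(328,46),(326,180),(250,182)]),):
    P=np.array([onz(c,p,.012) for p in Q]); print(P.round(4),np.linalg.norm(P-np.roll(P,-1,0),axis=1)); d=(P[0]+P[1]-P[2]-P[3])[:2]; print(P.mean(0),np.arctan2(d[1],d[0]))
cv2.imwrite("pics/w1c.png",cv2.resize(im[0:190,225:350],None,fx=3.15*1.3,fy=3.15,interpolation=cv2.INTER_CUBIC))
```

```text
[  242    47    86   134 10669]
[[326, 47], [325, 177], [252, 180], [243, 49]]
[[ 0.5573 -0.153   0.012 ]
 [ 0.5955 -0.2635  0.012 ]
 [ 0.4158 -0.3252  0.012 ]
 [ 0.3771 -0.2114  0.012 ]] [0.11695545 0.19005463 0.1201431  0.18944361]
[ 0.48641113 -0.23825194  0.012     ] 0.3221425708970899
```

View pics/w1c.png

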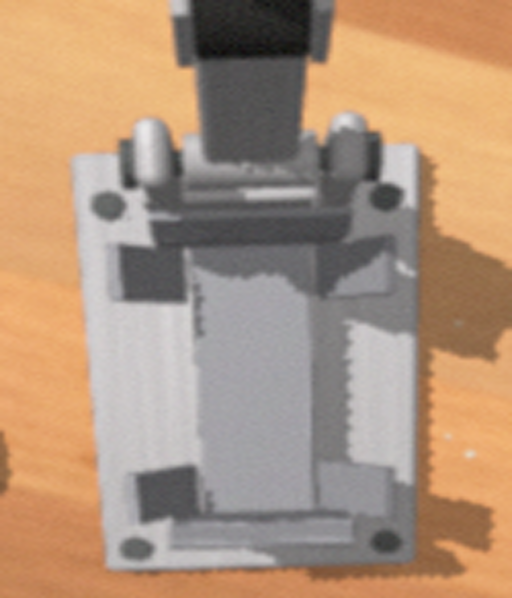

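Run:
```python
from h import *
K,_=cam("wrist"); c=(K,np.load("w1T.npy"))
u=lambda p:(225+p[0]/4.095,p[1]/3.15)
B=np.array([onz(c,u(p),.013) for p in ((108,207),(386,197),(386,541),(136,548))]); print("bolts",B.mean(0)); d=(B[0]+B[1]-B[2]-B[3]);print(np.arctan2(d[1],d[0]))
F=np.array([onz(c,u(p),.034) for p in ((193,300),(316,300),(205,512),(313,512))]); print(F.round(4)); 
O=np.array([.4864,-.2383]); y=.322
Rt=np.array([[np.cos(y),np.sin(y)],[-np.sin(y),np.cos(y)]]); print("floor in cradle",((F[:,:2]-O)@Rt.T).round(4))
ya=.184
Rm=np.array([[np.cos(ya),np.sin(ya),0],[np.sin(ya),-np.cos(ya),0],[0,0,-1]])
X=np.array([np.cos(ya),np.sin(ya),0])
print("view cart",delta(np.array([.505,.068,.25])-.04*X,Rm))
```

```text
bolts [ 0.48260458 -0.23952711  0.013     ]
0.33924549697255574
[[ 0.5101 -0.2087  0.034 ]
 [ 0.5225 -0.2485  0.034 ]
 [ 0.4219 -0.2397  0.034 ]
 [ 0.4335 -0.277   0.034 ]]
floor in cradle [[ 0.0319  0.0206]
 [ 0.031  -0.0211]
 [-0.0616  0.0191]
 [-0.0625 -0.0199]]
view cart (array([ 0.13625514, -0.28414603,  0.08944067]), array([-0.00109989,  0.00127328,  0.11600777]))
```

```bash
echo '[[0.085,[0.005,0.009,0.14],[0,0,-0.022]],[0.085,[0.005,0.009,0.14],[0,0,-0.022]],[0.085,[0.005,0.009,0.14],[0,0,-0.022]],[0.085,[0.005,0.009,0.14],[0,0,-0.022]],[0.085,[0.005,0.009,0.14],[0,0,-0.022]],[0.085,[0.005,0.009,0.14],[0,0,-0.022]]]' | python3 jog.py
python3 - <<'E'
from h import *
c=cam("wrist"); im=ctrl.get_image("wrist"); cv2.imwrite("pics/w2.png",im[:,:,::-1]); np.save("w2T.npy",c[1])
E
```

```text
t: 1.65
tool_pos: [0.4264, -0.2583, 0.1988]
tool_rot: [-3.099, -0.501, 0.004]
contact_force: [0.0, -0.2, 1.5]
opening: 0.0851
grip_force: 0.0
```

View pics/w2.png

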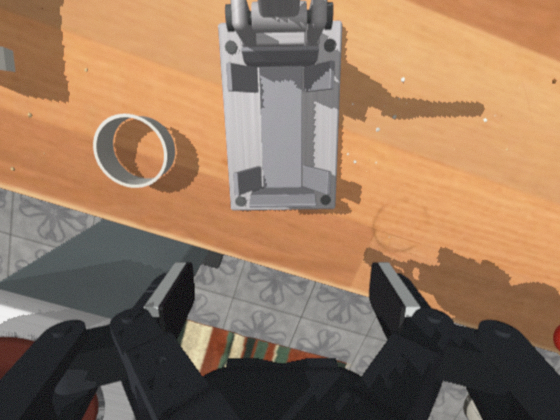

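The closer wrist view has plate corners at (219,22), (341,22), (335,206) and (231,210). The near floor end is at row ~190 and the cheeks' inner edges are at rows ~91 and ~168.

Run:
```python
from h import *
K,_=cam("wrist"); c=(K,np.load("w2T.npy")); im=cv2.imread("pics/w2.png")
P=np.array([onz(c,p,.012) for p in ((219,22),(341,22),(335,207),(231,211))]); print(np.linalg.norm(P-np.roll(P,-1,0),axis=1)); d=(P[0]+P[1]-P[2]-P[3])[:2]; print(P.mean(0),np.arctan2(d[1],d[0]))
O=np.array([.4864,-.2383,0]); y=.322
X=np.array([np.cos(y),np.sin(y),0]);Y=np.array([-X[1],X[0],0]);Z=np.array([0,0,1])
S=5; b=cv2.resize(im[0:120*1+100,210:350],None,fx=S*.54,fy=S*.54,interpolation=cv2.INTER_CUBIC);f=S*.54
def pt(a,b_,z,col):
    q=proj(c,O+a*X+b_*Y+z*Z); cv2.circle(b,(int((q[0]-210)*f),int(q[1]*f)),2,col,-1)
for sx in(-1,1):
  for sy in(-1,1):
    pt(sx*.095,sy*.06,.012,(0,0,255)); pt(sx*.0575,sy*.02,.034,(0,255,0)); pt(sx*.035,sy*.02,.034,(255,0,0)); pt(sx*.0575,0,.034,(0,255,255))
cv2.imwrite("pics/w2c.png",b)
```

```text
[0.11620071 0.18481752 0.11858326 0.18970878]
[ 0.48758927 -0.2371366   0.012     ] 0.3366461002440982
```

View pics/w2c.png

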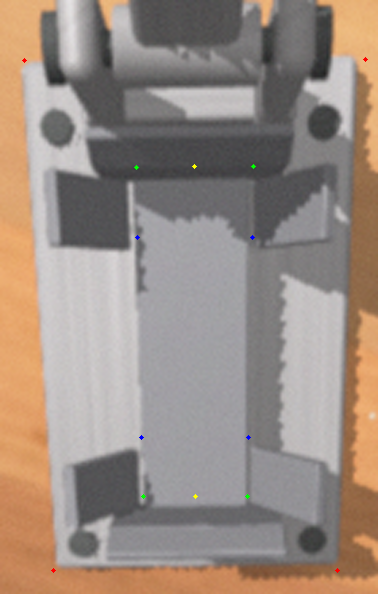

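Run:
```python
from h import *
K,_=cam("wrist"); c=(K,np.load("w2T.npy")); f=2.7
def fit(name,pts,z):
    P=np.array([onz(c,(210+p[0]/f,p[1]/f),z) for p in pts]); d=(P[0]+P[1]-P[2]-P[3])[:2]
    print(name,P.mean(0).round(4),np.arctan2(d[1],d[0]).round(4),np.linalg.norm(P-np.roll(P,-1,0),axis=1).round(4))
fit("plate",((23,66),(354,58),(337,564),(57,567)),.012)
fit("bolts",((57,126),(324,122),(313,540),(84,543)),.014)
fit("floor",((136,180),(250,180),(247,506),(144,506)),.034)
fit("cheek",((137,249),(251,244),(247,446),(142,449)),.034)
c=cam("top"); C=c
```

```text
plate [ 0.4869 -0.2372  0.012 ] 0.3383 [0.1169 0.1875 0.1182 0.1865]
bolts [ 0.4829 -0.2393  0.014 ] 0.341 [0.0956 0.1558 0.0952 0.1559]
floor [ 0.4825 -0.2393  0.034 ] 0.3289 [0.0391 0.1148 0.0397 0.1148]
cheek [ 0.4831 -0.239   0.034 ] 0.3237 [0.04   0.0711 0.0396 0.0706]
```

Run:
```python
from h import *
ya=.184
Rm=np.array([[np.cos(ya),np.sin(ya),0],[np.sin(ya),-np.cos(ya),0],[0,0,-1]]); X=Rm[:,0]
print("view cart",delta(np.array([.508,.066,.22])-.06*X,Rm))
```

```text
view cart (array([ 0.11955371, -0.29104937, -0.01906085]), array([ 0.00049932, -0.00027579,  0.13710184]))
```

```bash
echo '[[0.085,[0.12,-0.291,-0.02],[0,0,0.137]],[0.085,[0.12,-0.291,-0.02],[0,0,0.137]],[0.085,[0.12,-0.291,-0.02],[0,0,0.137]],[0.085,[0.12,-0.291,-0.02],[0,0,0.137]],[0.085,[0.12,-0.291,-0.02],[0,0,0.137]],[0.085,[0.12,-0.291,-0.02],[0,0,0.137]],[0.085,[0.12,-0.291,-0.02],[0,0,0.137]],[0.085,[0.12,-0.291,-0.02],[0,0,0.137]],[0.085,[0.12,-0.291,-0.02],[0,0,0.137]],[0.085,[0.12,-0.291,-0.02],[0,0,0.137]]]' | python3 jog.py
python3 - <<'E'
from h import *
c=cam("wrist"); im=ctrl.get_image("wrist"); np.save("w3T.npy",c[1]); cv2.imwrite("pics/w3.png",im[:,:,::-1]); 
q=proj(c,(.508,.066,.035)).astype(int);print(q)
u0,v0=max(q[0]-110,0),max(q[1]-90,0); print(u0,v0)
cv2.imwrite("pics/w3c.png",cv2.resize(im[v0:v0+190,u0:u0+220,::-1],None,fx=3,fy=3,interpolation=cv2.INTER_CUBIC))
E
```

```text
t: 2.53
tool_pos: [0.4504, 0.057, 0.2234]
tool_rot: [3.127, 0.296, 0.008]
contact_force: [-0.1, 0.1, -0.4]
opening: 0.0849
grip_force: 0.0
[283 131]
173 41
```

View pics/w3c.png

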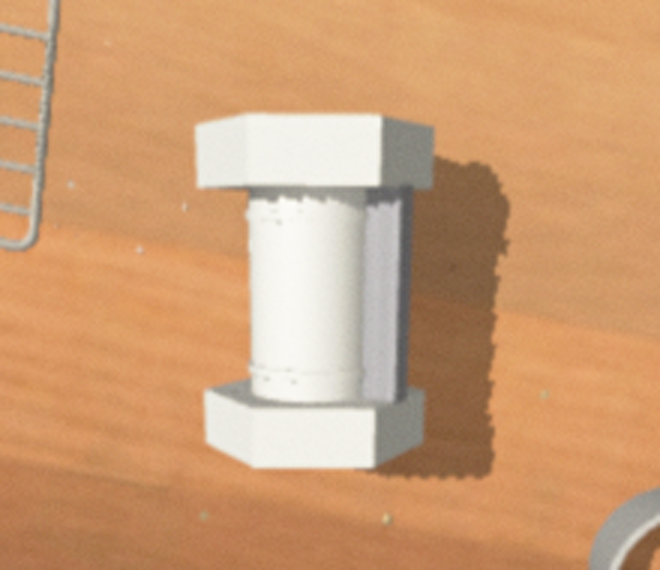

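The crop shows the cartridge sharply, with the spine on its right. The top-flat corners of the caps are at about (247,114), (382,115), (373,468) and (253,468).

Run:
```python
from h import *
K,_=cam("wrist"); c=(K,np.load("w3T.npy"))
def fit(name,pts,z):
    P=np.array([onz(c,(173+p[0]/3,41+p[1]/3),z) for p in pts]); d=(P[0]+P[1]-P[2]-P[3])[:2]
    print(name,P.mean(0).round(4),np.arctan2(d[1],d[0]).round(4),np.linalg.norm(P-np.roll(P,-1,0),axis=1).round(4)); return P
fit("top",((247,114),(382,115),(373,468),(253,468)),.07)
fit("side",((196,126),(434,125),(423,429),(205,430)),.035)
fit("inner",((197,187),(433,188),(425,390),(205,391)),.035)
```

```text
top [0.4997 0.0704 0.07  ] 0.1801 [0.0406 0.1101 0.0404 0.1104]
side [0.5022 0.071  0.035 ] 0.1814 [0.0804 0.105  0.0811 0.105 ]
inner [0.4997 0.0703 0.035 ] 0.1847 [0.0812 0.0702 0.0808 0.0709]
```

```bash
cat >> h.py <<'E'
def frame(yaw,tilt):
    X=np.array([np.cos(yaw),np.sin(yaw),0]);Y=np.array([-X[1],X[0],0]);Z=np.array([0,0,1.])
    Rm=np.column_stack([X,-Y,-Z]); return R.from_rotvec(X*tilt).as_matrix()@Rm,X,Y,Z
E
python3 - <<'E'
from h import *
Rm,X,Y,Z=frame(.182,.56); C=np.array([.4997,.0704,.035]); a=Rm[:,2]; print(a)
print("pre",*[v.round(4) for v in delta(C-.075*a,Rm)])
E
```

```text
[-0.09614306  0.52241295 -0.84725511]
pre [0.0507 0.0348 0.1245] [ 0.5614 -0.0024  0.0056]
```

```bash
echo '[[0.07,[0.051,0.035,0.05],[0.56,0,0]],[0.07,[0.051,0.035,0.05],[0.56,0,0]],[0.07,[0.051,0.035,0.05],[0.56,0,0]],[0.07,[0.051,0.035,0.125],[0.56,0,0]],[0.07,[0.051,0.035,0.125],[0.56,0,0]],[0.07,[0.051,0.035,0.125],[0.56,0,0]],[0.07,[0.051,0.035,0.125],[0.56,0,0]]]' | python3 jog.py
python3 - <<'E'
from h import *
Rm,X,Y,Z=frame(.182,.56); C=np.array([.4997,.0704,.035]); a=Rm[:,2]
print("grasp",*[v.round(4) for v in delta(C+.0185*a,Rm)],ctrl.get_obs()["q"].round(3))
E
```

```text
t: 3.17
tool_pos: [0.5045, 0.0297, 0.0937]
tool_rot: [-2.571, -0.233, 0.074]
contact_force: [-0.3, -0.8, 1.0]
opening: 0.07
grip_force: 0.0
grasp [ 0.003  -0.0033  0.0899] [-0.0019  0.0041 -0.0025] [-0.352  0.049  1.938  0.476  1.48   0.915]
```

```bash
echo '[[0.07,[0,0,0],[0,0,0]],[0.07,[0,0,0],[0,0,0]]]' | python3 jog.py
python3 - <<'E'
from h import *
Rm,X,Y,Z=frame(.182,.56); C=np.array([.4997,.0704,.035]); a=Rm[:,2]
print("grasp",*[v.round(4) for v in delta(C+.0185*a,Rm)])
E
```

```text
t: 3.33
tool_pos: [0.5078, 0.0307, 0.0989]
tool_rot: [-2.575, -0.243, 0.061]
contact_force: [0.9, -0.9, 0.5]
opening: 0.07
grip_force: 0.0
grasp [-0.001  -0.0007  0.0942] [ 0.0038 -0.0028  0.0066]
```

Settled close to the command; approach slowly.

```bash
echo '[[0.07,[-0.001,0,0.03],[0,0,0]],[0.07,[-0.001,0,0.06],[0,0,0]],[0.07,[-0.001,0,0.08],[0,0,0]],[0.07,[-0.001,0,0.094],[0,0,0]],[0.07,[-0.001,0,0.094],[0,0,0]],[0.07,[-0.001,0,0.094],[0,0,0]]]' | python3 jog.py
```

```text
t: 3.83
tool_pos: [0.4967, 0.0806, 0.0179]
tool_rot: [-2.573, -0.244, 0.065]
contact_force: [0.5, -0.8, 0.4]
opening: 0.07
grip_force: 0.0
```

```bash
echo '[[0.0,[-0.001,0,0],[0,0,0]],[0.0,[0,0,0],[0,0,0]],[0.0,[0,0,0],[0,0,0]],[0.0,[0,0,0],[0,0,0]],[0.0,[0,0,0],[0,0,0]],[0.0,[0,0,0],[0,0,0]],[0.0,[0,0,0],[0,0,0]]]' | python3 jog.py 60
```

```text
t: 4.42
tool_pos: [0.4972, 0.0804, 0.0189]
tool_rot: [-2.569, -0.241, 0.065]
contact_force: [-2.9, 2.5, 9.1]
opening: 0.0441
grip_force: 61.6
```

```bash
python3 - <<'E'
from h import *
o=ctrl.get_obs();A=R.from_rotvec(o["tool_rot"]); print("c in tool",A.inv().apply(np.array([.4997,.0704,.035])-o["tool_pos"]), A.as_matrix()[:,0])
E
echo '[[0,[0,-0.02,-0.032],[0,0,0]],[0,[0,-0.04,-0.064],[0,0,0]],[0,[0,-0.06,-0.096],[0,0,0]],[0,[0,-0.075,-0.12],[0,0,0]],[0,[0,-0.075,-0.12],[0,0,0]],[0,[0,-0.075,-0.12],[0,0,0]]]' | python3 jog.py
python3 - <<'E'
from h import *
ct=np.array([0,0,-.0185]); Rm,X,Y,Z=frame(.331,.56-np.pi/3)
print("pre",*[v.round(4) for v in delta(np.array([.483,-.2391,.15])-Rm@ct,Rm)],ctrl.get_obs()["q"])
cv2.imwrite("pics/s2.png",ctrl.get_image("scene")[:,:,::-1])
E
```

```text
c in tool [ 0.00069578  0.00013102 -0.01906215] [0.98273474 0.18499042 0.00331143]
t: 4.92
tool_pos: [0.4971, 0.079, 0.1598]
tool_rot: [-2.575, -0.241, 0.061]
contact_force: [-0.2, 0.3, -2.7]
opening: 0.0446
grip_force: 62.5
pre [-0.0714  0.2841 -0.1464] [-1.0412 -0.0109 -0.1522] [-0.26736949 -0.08268785  1.94294356  0.49728424  1.54580967  1.03642735]
```

```bash
echo '[[0,[-0.071,0.284,-0.146],[-1.04,-0.011,-0.152]],[0,[-0.071,0.284,-0.146],[-1.04,-0.011,-0.152]],[0,[-0.071,0.284,-0.146],[-1.04,-0.011,-0.152]],[0,[-0.071,0.284,-0.146],[-1.04,-0.011,-0.152]],[0,[-0.071,0.284,-0.146],[-1.04,-0.011,-0.152]],[0,[-0.071,0.284,-0.146],[-1.04,-0.011,-0.152]],[0,[-0.071,0.284,-0.146],[-1.04,-0.011,-0.152]],[0,[-0.071,0.284,-0.146],[-1.04,-0.011,-0.152]],[0,[-0.071,0.284,-0.146],[-1.04,-0.011,-0.152]],[0,[-0.071,0.284,-0.146],[-1.04,-0.011,-0.152]],[0,[-0.071,0.284,-0.146],[-1.04,-0.011,-0.152]],[0,[-0.071,0.284,-0.146],[-1.04,-0.011,-0.152]],[0,[-0.071,0.284,-0.146],[-1.04,-0.011,-0.152]],[0,[-0.071,0.284,-0.146],[-1.04,-0.011,-0.152]]]' | python3 jog.py
python3 - <<'E'
from h import *
ct=np.array([.0007,0,-.019]); Rm,X,Y,Z=frame(.331,.56-np.pi/3)
print("pre",*[v.round(4) for v in delta(np.array([.483,-.2391,.15])-Rm@ct,Rm)],ctrl.get_obs()["q"])
s=ctrl.get_image("scene")[:,:,::-1];t=ctrl.get_image("top")[:,:,::-1]
w=cam("wrist");np.save("w4T.npy",w[1]);ww=ctrl.get_image("wrist")[:,:,::-1]
cv2.imwrite("pics/all4.png",np.hstack([cv2.resize(s[120:330,240:520],(400,300)),cv2.resize(ww,(400,300))]))
E
```

```text
t: 6.13
tool_pos: [0.485, -0.246, 0.1305]
tool_rot: [2.628, 0.441, 0.102]
contact_force: [-0.2, 0.6, -2.5]
opening: 0.0446
grip_force: 65.4
pre [-0.0004  0.0028 -0.0016] [-0.0058  0.0035  0.0023] [-0.4325892  -0.23243649  2.10868631 -0.42229259  0.96493063  0.99601963]
```

View pics/all4.png

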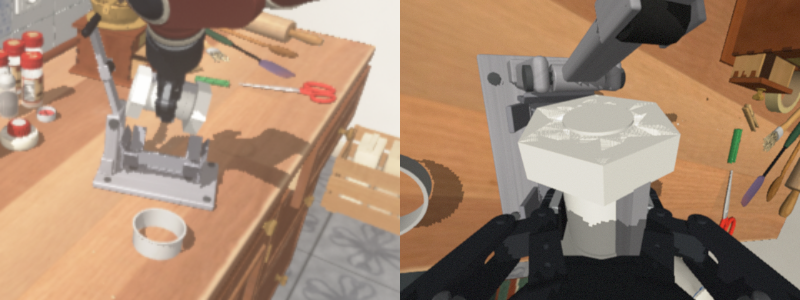

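The scene and wrist views show the cartridge held above the cradle with its spine roughly up. The far cap's hexagon is in the wrist view, with corners near (519,141), (560,100), (655,97) and (680,138) in the half-scale picture. I'll compare the expected corners numerically.

Run:
```python
from h import *
K,_=cam("wrist");T=np.load("w4T.npy");c=(K,T); o=ctrl.get_obs()
A=R.from_rotvec(o["tool_rot"]).as_matrix(); C=o["tool_pos"]+A@[.0007,0,-.019]
Rm,X,Y,Z=frame(.331,.56-np.pi/3)
print("X err",A[:,0]@X,A[2,0])
im=cv2.imread("pics/all4.png")
for x in(.055,.035):
  for k in range(6):
    an=np.radians(30+60*k); P=C+A[:,0]*x+.0404*(np.cos(an)*(Rm[:,0]*0+np.array([0,0,1]))+np.sin(an)*Y); q=proj(c,P); print(x,30+60*k,(400+q[0]/1.4).round(0),(q[1]/1.4).round(0))
```

```text
X err 0.999990637825618 -0.004313491602568192
0.055 30 598.0 138.0
0.055 90 529.0 126.0
0.055 150 551.0 114.0
0.055 210 604.0 110.0
0.055 270 656.0 115.0
0.055 330 673.0 128.0
0.035 30 598.0 183.0
0.035 90 533.0 164.0
0.035 150 553.0 142.0
0.035 210 604.0 136.0
0.035 270 654.0 144.0
0.035 330 669.0 167.0
```

Run:
```python
from h import *
c=cam("wrist");np.save("w5T.npy",c[1]);im=ctrl.get_image("wrist")[:,:,::-1].copy(); cv2.imwrite("pics/w5.png",im)
hsv=cv2.cvtColor(im,cv2.COLOR_BGR2HSV); m=cv2.inRange(hsv,(0,0,150),(180,50,255)); m[:120]=0;m[300:]=0;m[:,:155]=0;m[:,400:]=0
m=cv2.morphologyEx(m,cv2.MORPH_OPEN,np.ones((5,5)))
n,l,s,ce=cv2.connectedComponentsWithStats(m);k=1+np.argmax(s[1:,4]);print(s[k])
cn=cv2.findContours((l==k).astype(np.uint8),0,1)[0][0]
print(cv2.approxPolyDP(cn,3,True)[:,0].tolist())
o=ctrl.get_obs();A=R.from_rotvec(o["tool_rot"]).as_matrix(); C=o["tool_pos"]+A@[.0007,0,-.019]
X,Y,Z=frame(.331,.56-np.pi/3)[1:]
for x in(.055,.035):
  print(x,[proj(c,C+A[:,0]*x+.0404*(np.cos(an)*Z+np.sin(an)*Y)).round(0).tolist() for an in np.radians([30,90,150,210,270,330])])
g=im[110:310,150:420]; b=cv2.resize(g,None,fx=2.9,fy=2.9,interpolation=cv2.INTER_CUBIC); cv2.imwrite("pics/w5c.png",b)
```

```text
[  155   133   237   167 29448]
[[391, 186], [354, 143], [271, 133], [193, 150], [174, 179], [155, 187], [155, 295], [165, 294], [164, 280], [170, 283], [184, 262], [194, 256], [228, 268], [234, 293], [245, 299], [302, 299], [304, 279], [382, 239]]
0.055 [[277.0, 193.0], [181.0, 177.0], [211.0, 159.0], [285.0, 154.0], [359.0, 160.0], [383.0, 179.0]]
0.035 [[278.0, 257.0], [186.0, 230.0], [214.0, 199.0], [285.0, 190.0], [356.0, 201.0], [377.0, 233.0]]
```

View pics/w5c.png

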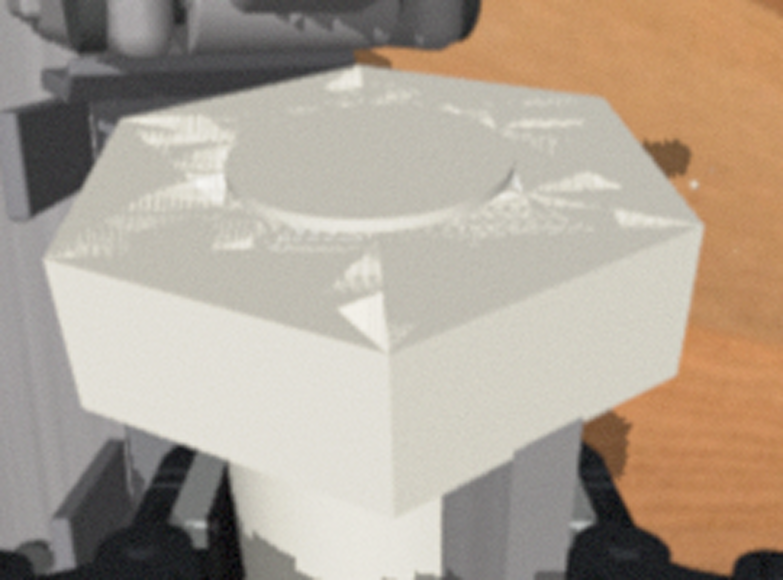

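The crop shows the end-face hexagon with vertices at (165,200), (192,151), (274,133), (359,144), (391,189) and (283,231) in full-image pixels. That is far from what a straight grasp predicts, so the cartridge has pitched in the grip. I'll solve its pose from these corners with solvePnP.

```bash
cat > pnp.py <<'E'
from h import *
K,T=cam("wrist"); 
uv=[(45,262),(123,118),(360,66),(605,100),(700,228),(387,352),(80,408),(677,375),(395,515)]
uv=np.array(uv)/2.9+[150,110]
an=np.radians([90,150,210,270,330,30,90,330,30]); xs=np.r_[[.055]*6,[.035]*3]
# cartridge frame here: x axis, z' = spine, y' = z' x x
obj=np.column_stack([xs,.0404*np.sin(an),.0404*np.cos(an)])
Km=np.array([[K[0],0,K[2]],[0,K[1],K[3]],[0,0,1]])
ok,rv,tv=cv2.solvePnP(obj,uv,Km,None)
pr=cv2.projectPoints(obj,rv,tv,Km,None)[0][:,0]; print("res",np.linalg.norm(pr-uv,axis=1).round(1))
tc=ctrl.camera_params("wrist")["tool_from_camera"]
Rct=tc[:3,:3]@cv2.Rodrigues(rv)[0]; pct=tc[:3,:3]@tv[:,0]+tc[:3,3]
print("in tool: centre",pct.round(4),"x",Rct[:,0].round(3),"spine",Rct[:,2].round(3))
np.savez("grip.npz",R=Rct,p=pct)
A=R.from_rotvec(ctrl.get_obs()["tool_rot"]).as_matrix(); print("world x",(A@Rct[:,0]).round(3),"spine",(A@Rct[:,2]).round(3))
E
python3 pnp.py
```

```text
res [1.3 0.8 0.3 0.9 1.  0.5 1.3 0.6 1.4]
in tool: centre [ 0.0047 -0.0004 -0.0194] x [ 0.971 -0.028 -0.236] spine [-0.184  0.542 -0.82 ]
world x [0.875 0.443 0.192] spine [-0.137 -0.153  0.979]
```

```bash
cat > tgt.py <<'E'
from h import *
import sys
g=np.load("grip.npz"); z=float(sys.argv[1])
X,Y,Z=frame(.331,0)[1:]; Rt=np.column_stack([X,Y,Z])@g["R"].T
p=np.array([.483,-.2391,z])-Rt@g["p"]; print("delta",*[v.round(4) for v in delta(p,Rt)]," tool z",Rt[:,2].round(3),"pos",p.round(4))
A=R.from_rotvec(ctrl.get_obs()["tool_rot"]).as_matrix(); o=ctrl.get_obs()
print("cart now",(o["tool_pos"]+A@g["p"]).round(4),(A@g["R"])[:,0].round(3),(A@g["R"])[:,2].round(3), "down in tool",(-A[2]).round(3))
E
python3 tgt.py .13; echo '[[0,[0,0,0],[0,0,0]]]' | python3 jog.py 110; python3 tgt.py .13
```

```text
delta [-0.0086 -0.0046  0.0148] [-0.087  -0.2337  0.0414]  tool z [-0.054 -0.57  -0.82 ] pos [ 0.4775 -0.2513  0.1152]
cart now [ 0.4862 -0.2355  0.1474] [0.875 0.443 0.192] [-0.137 -0.153  0.979] down in tool [ 0.004 -0.463  0.886]
t: 6.42
tool_pos: [0.4846, -0.2459, 0.1302]
tool_rot: [2.627, 0.441, 0.102]
contact_force: [-0.1, -0.1, -2.4]
opening: 0.0437
grip_force: 111.3
delta [-0.0085 -0.0045  0.0147] [-0.087  -0.2336  0.0416]  tool z [-0.054 -0.57  -0.82 ] pos [ 0.4775 -0.2513  0.1152]
cart now [ 0.4861 -0.2354  0.1472] [0.875 0.444 0.192] [-0.137 -0.153  0.979] down in tool [ 0.005 -0.463  0.886]
```

```bash
echo '[[0,[-0.004,-0.002,0.006],[-0.04,-0.1,0.02]],[0,[-0.007,-0.004,0.012],[-0.07,-0.18,0.03]],[0,[-0.0085,-0.0045,0.0147],[-0.087,-0.234,0.042]],[0,[-0.0085,-0.0045,0.0147],[-0.087,-0.234,0.042]],[0,[-0.0085,-0.0045,0.0147],[-0.087,-0.234,0.042]],[0,[-0.0085,-0.0045,0.0147],[-0.087,-0.234,0.042]]]' | python3 jog.py
cat > auto.py <<'E'
from h import *
c=cam("wrist");im=ctrl.get_image("wrist")[:,:,::-1].copy(); cv2.imwrite("pics/w6.png",im); g=np.load("grip.npz"); K=c[0]
Km=np.array([[K[0],0,K[2]],[0,K[1],K[3]],[0,0,1]])
tc=ctrl.camera_params("wrist")["tool_from_camera"]
Rc=tc[:3,:3].T@g["R"]; tv=tc[:3,:3].T@(g["p"]-tc[:3,3])
an=np.radians([90,150,210,270,330,30,90,330,30]); xs=np.r_[[.055]*6,[.035]*3]
obj=np.column_stack([xs,.0404*np.sin(an),.0404*np.cos(an)])
pr=cv2.projectPoints(obj,cv2.Rodrigues(Rc)[0],tv,Km,None)[0]
gr=cv2.GaussianBlur(cv2.cvtColor(im,cv2.COLOR_BGR2GRAY),(3,3),0)
uv=cv2.cornerSubPix(gr,pr.astype(np.float32).copy(),(6,6),(-1,-1),(3,50,.01))
print("moved px",(uv-pr)[:,0].round(1).tolist())
ok,rv,t2=cv2.solvePnP(obj,uv,Km,None); pp=cv2.projectPoints(obj,rv,t2,Km,None)[0]
print("res",np.linalg.norm((pp-uv)[:,0],axis=1).round(1))
Rct=tc[:3,:3]@cv2.Rodrigues(rv)[0]; pct=tc[:3,:3]@t2[:,0]+tc[:3,3]
print("centre",pct.round(4),"x",Rct[:,0].round(3),"spine",Rct[:,2].round(3))
np.savez("grip2.npz",R=Rct,p=pct)
E
python3 auto.py; python3 tgt.py .13
```

```text
t: 6.92
tool_pos: [0.4775, -0.2514, 0.1153]
tool_rot: [2.524, 0.294, -0.166]
contact_force: [0.2, 0.1, -3.0]
opening: 0.0436
grip_force: 112.1
moved px [[-1.2, -0.3], [-1.0, -0.9], [-0.0, 0.0], [-0.2, -1.2], [-0.1, -0.6], [-1.2, -0.7], [-0.4, 0.4], [-0.0, -0.6], [3.2, -2.8]]
res [0.9 0.7 0.8 0.3 0.9 1.6 0.6 0.7 3.4]
centre [ 0.005  -0.0004 -0.0196] x [ 0.971 -0.032 -0.235] spine [-0.181  0.545 -0.818]
delta [ 0.0002 -0.0004  0.0002] [ 0.     -0.0008 -0.001 ]  tool z [-0.054 -0.57  -0.82 ] pos [ 0.4775 -0.2513  0.1152]
cart now [ 0.4829 -0.2393  0.1304] [0.946 0.325 0.001] [-0.001 -0.     1.   ] down in tool [ 0.183 -0.542  0.82 ]
```

```bash
echo '[[0,[0.0037,-0.0108,0.0164],[0,0,0]],[0,[0.0073,-0.0217,0.0328],[0,0,0]],[0,[0.0091,-0.0271,0.041],[0,0,0]],[0,[0.0101,-0.0298,0.0451],[0,0,0]],[0,[0.0101,-0.0298,0.0451],[0,0,0]],[0,[0.0101,-0.0298,0.0451],[0,0,0]]]' | python3 jog.py;python3 auto.py; python3 tgt.py .0685
```

```text
t: 7.47
tool_pos: [0.4776, -0.2517, 0.0607]
tool_rot: [2.523, 0.293, -0.167]
contact_force: [0.4, -0.1, -1.7]
opening: 0.0436
grip_force: 112.1
moved px [[-1.4, 0.1], [-1.7, -1.0], [-0.0, -0.0], [0.0, 0.0], [-0.1, -0.5], [-0.3, -0.4], [-0.4, 0.4], [-0.2, -0.5], [-0.4, -1.3]]
res [0.7 1.1 0.7 0.6 0.2 0.1 0.7 0.1 1.1]
centre [ 0.0049 -0.0006 -0.0198] x [ 0.971 -0.028 -0.235] spine [-0.183  0.544 -0.819]
delta [ 0.001  -0.0045  0.006 ] [ 0.0011 -0.0006 -0.0013]  tool z [-0.054 -0.57  -0.82 ] pos [ 0.4775 -0.2513  0.0537]
cart now [ 0.4835 -0.2395  0.076 ] [0.946 0.324 0.001] [-0.001  0.001  1.   ] down in tool [ 0.183 -0.543  0.82 ]
```

```bash
echo '[[0,[0.0005,-0.0016,0.0024],[0,0,0]],[0,[0.0005,-0.0016,0.0024],[0,0,0]],[0,[0.0005,-0.0016,0.0024],[0,0,0]]]' | python3 jog.py; echo '[[0,[0.0005,-0.0016,0.0024],[0,0,0]],[0,[0.0005,-0.0016,0.0024],[0,0,0]],[0,[0.0005,-0.0016,0.0024],[0,0,0]]]' | python3 jog.py;python3 tgt.py .0685
```

```text
t: 7.77
tool_pos: [0.4775, -0.2514, 0.0575]
tool_rot: [2.524, 0.293, -0.167]
contact_force: [0.3, -0.1, -1.9]
opening: 0.0435
grip_force: 112.1
t: 8.02
tool_pos: [0.4773, -0.2514, 0.0542]
tool_rot: [2.524, 0.294, -0.168]
contact_force: [-0.2, 0.4, -2.7]
opening: 0.0435
grip_force: 112.1
delta [ 0.0003 -0.0003  0.0004] [ 0.0002  0.0005 -0.0002]  tool z [-0.054 -0.57  -0.82 ] pos [ 0.4775 -0.2513  0.0537]
cart now [ 0.4828 -0.2391  0.069 ] [ 0.946  0.325 -0.   ] [0. 0. 1.] down in tool [ 0.184 -0.542  0.82 ]
```

```bash
echo '[[0,[0.0003,-0.0008,0.0012],[0,0,0]],[0,[0.0003,-0.0008,0.0012],[0,0,0]],[0,[0.0003,-0.0008,0.0012],[0,0,0]]]' | python3 jog.py; echo '[[0,[0.0003,-0.0008,0.0012],[0,0,0]],[0,[0.0003,-0.0008,0.0012],[0,0,0]],[0,[0.0003,-0.0008,0.0012],[0,0,0]]]' | python3 jog.py;python3 auto.py;python3 tgt.py .0685
```

```text
t: 8.27
tool_pos: [0.4774, -0.2514, 0.0531]
tool_rot: [2.523, 0.294, -0.168]
contact_force: [-0.6, 1.8, 2.5]
opening: 0.0438
grip_force: 112.1
t: 8.52
tool_pos: [0.4774, -0.2514, 0.0514]
tool_rot: [2.523, 0.294, -0.168]
contact_force: [-0.5, 0.7, 1.4]
opening: 0.0436
grip_force: 112.2
moved px [[-1.8, 0.4], [-0.0, -0.0], [-0.6, -4.3], [-1.2, 1.6], [-0.2, -0.8], [0.0, -0.0], [-2.1, 0.8], [0.1, -1.0], [-1.2, -4.0]]
res [1.3 1.5 3.2 2.7 0.5 0.8 1.9 0.8 3.4]
centre [ 0.0051 -0.0008 -0.0193] x [ 0.97  -0.028 -0.241] spine [-0.188  0.545 -0.817]
delta [-0.0003  0.0012 -0.0019] [ 0.0004  0.0004 -0.0003]  tool z [-0.054 -0.57  -0.82 ] pos [ 0.4775 -0.2513  0.0537]
cart now [ 0.4829 -0.2392  0.0662] [ 0.946  0.325 -0.   ] [0. 0. 1.] down in tool [ 0.184 -0.542  0.82 ]
```

```bash
echo '[[0.044,[0,0,0],[0,0,0]],[0.048,[0,0,0],[0,0,0]],[0.052,[0,0,0],[0,0,0]],[0.056,[0,0,0],[0,0,0]],[0.06,[0,0,0],[0,0,0]],[0.06,[0,0,0],[0,0,0]]]' | python3 jog.py 20;python3 auto.py
python3 - <<'E'
from h import *
g=np.load("grip2.npz");o=ctrl.get_obs();A=R.from_rotvec(o["tool_rot"]).as_matrix()
print("cart now",(o["tool_pos"]+A@g["p"]).round(4),(A@g["R"])[:,0].round(3),(A@g["R"])[:,2].round(3))
E
```

```text
t: 9.07
tool_pos: [0.477, -0.2512, 0.0508]
tool_rot: [2.524, 0.294, -0.169]
contact_force: [0.7, -0.9, -0.1]
opening: 0.0601
grip_force: 0.0
moved px [[0.5, 3.1], [-0.0, -0.0], [2.4, -5.5], [2.1, 0.7], [-0.0, -0.0], [-3.2, 0.7], [0.5, 2.4], [0.0, 0.0], [5.8, 1.4]]
res [0.8 0.6 4.  3.  1.  3.5 1.7 1.5 5.1]
centre [ 0.0052  0.0006 -0.0188] x [ 0.966 -0.044 -0.256] spine [-0.193  0.536 -0.822]
cart now [ 0.4832 -0.2401  0.0657] [0.938 0.347 0.008] [-0.009  0.004  1.   ]
```

```bash
echo '[[0.062,[0,0,-0.015],[0,0,0]],[0.062,[0,0,-0.04],[0,0,0]],[0.062,[0,0,-0.075],[0,0,0]],[0.062,[0,0,-0.115],[0,0,0]],[0.062,[0,0,-0.15],[0,0,0]],[0.062,[0,0,-0.15],[0,0,0]]]' | python3 jog.py
python3 - <<'E'
from h import *
# top view check: project expected cap corners, measure white region
c=cam("top");im=ctrl.get_image("top")[:,:,::-1].copy();cv2.imwrite("pics/t7.png",im)
hsv=cv2.cvtColor(im,cv2.COLOR_BGR2HSV)
X,Y,Z=frame(.331,0)[1:];O=np.array([.483,-.2391,0])
print("exp corners",[proj(c,O+sx*.055*X+sy*.0202*Y+Z*.104).round(1).tolist() for sx,sy in((1,1),(1,-1),(-1,-1),(-1,1))])
m=cv2.inRange(hsv,(10,0,190),(60,40,255)); q=proj(c,O+.1*Z).astype(int); m2=np.zeros_like(m); m2[q[1]-40:q[1]+40,q[0]-40:q[0]+40]=m[q[1]-40:q[1]+40,q[0]-40:q[0]+40]
n,l,s,ce=cv2.connectedComponentsWithStats(m2); print(q,[(s[i].tolist(),ce[i].round(1).tolist()) for i in range(1,n) if s[i,4]>30])
# clamp bar: black blob
k=cv2.inRange(hsv,(0,0,0),(180,255,45)); P=proj(c,(.6,-.2,.25)).astype(int); w=np.zeros_like(k); w[P[1]-40:P[1]+40,P[0]-50:P[0]+50]=k[P[1]-40:P[1]+40,P[0]-50:P[0]+50]
n,l,s,ce=cv2.connectedComponentsWithStats(w); i=1+np.argmax(s[1:,4]); r=cv2.minAreaRect(cv2.findContours((l==i).astype(np.uint8),0,1)[0][0]); print(s[i],r)
H=O+.078*X+.109*Z
for a in (1.7,1.8,1.9,2.0,2.05): print(a,proj(c,H-X*.15*np.cos(a)+Z*.15*np.sin(a)).round(1))
E
```

```text
t: 9.62
tool_pos: [0.4897, -0.1643, 0.1816]
tool_rot: [2.521, 0.293, -0.152]
contact_force: [0.7, -0.4, 1.4]
opening: 0.0619
grip_force: 0.0
exp corners [[330.4, 251.2], [349.4, 244.9], [367.1, 297.5], [348.0, 303.9]]
[348 274] [([319, 246, 35, 46, 486], [339.3, 259.6]), ([346, 290, 21, 14, 179], [356.1, 296.6])]
[319 199  43  19 330] ((340.0000305175781, 208.0), (7.589465618133545, 44.27188491821289), 71.56504821777344)
1.7 [346.7 224.1]
1.8 [343.6 215.7]
1.9 [340.4 207.7]
2.0 [337.2 200.1]
2.05 [335.6 196.6]
```

```bash
cat > cl.py <<'E'
from h import *
Rm,X,Y,Z=frame(.331,0);O=np.array([.483,-.2391,0]);H=O+.078*X+.109*Z
def tcp(th,r=.125,d=None):
    d=.005+.011*np.sin(th)+.002*(th>1.3) if d is None else d
    return H+r*(-np.cos(th)*X+np.sin(th)*Z)+d*(np.sin(th)*X+np.cos(th)*Z)
E
python3 - <<'E'
from cl import *
for p in ((.47,-.16,.33),O+.165*X+.33*Z): print(*[v.round(4) for v in delta(p,Rm)])
print(tcp(1.9,.125,.018))
E
```

```text
[-0.0436  0.0741 -0.1261] [ 0.5704  0.2167 -0.0959]
[ 0.1157  0.1357 -0.1195] [ 0.5704  0.2167 -0.0959]
[ 0.61109237 -0.19508201  0.2214683 ]
```

```bash
echo '[[0,[-0.044,0.074,-0.126],[0.57,0.217,-0.096]],[0,[-0.044,0.074,-0.126],[0.57,0.217,-0.096]],[0,[-0.044,0.074,-0.126],[0.57,0.217,-0.096]],[0,[-0.044,0.074,-0.126],[0.57,0.217,-0.096]],[0,[-0.044,0.074,-0.126],[0.57,0.217,-0.096]],[0,[-0.044,0.074,-0.126],[0.57,0.217,-0.096]],[0,[0.116,0.136,-0.12],[0.57,0.217,-0.096]],[0,[0.116,0.136,-0.12],[0.57,0.217,-0.096]],[0,[0.116,0.136,-0.12],[0.57,0.217,-0.096]],[0,[0.116,0.136,-0.12],[0.57,0.217,-0.096]],[0,[0.116,0.136,-0.12],[0.57,0.217,-0.096]],[0,[0.116,0.136,-0.12],[0.57,0.217,-0.096]],[0,[0.116,0.136,-0.12],[0.57,0.217,-0.096]],[0,[0.116,0.136,-0.12],[0.57,0.217,-0.096]]]' | python3 jog.py
python3 - <<'E'
from cl import *
o=ctrl.get_obs(); b=tcp(1.9,.125,.018)
print("now",*[v.round(4) for v in delta(O+.165*X+.33*Z,Rm)],o["q"].round(2))
print("down",delta(O+.165*X+b[2]*Z,Rm)[0].round(4))
for th in (1.9,1.75,1.6,1.45,1.3,1.15,1.0,.85,.7,.55,.4,.3,.2): print(th,delta(tcp(th),Rm)[0].round(4))
E
```

```text
t: 10.83
tool_pos: [0.6367, -0.1864, 0.3242]
tool_rot: [-3.097, -0.513, 0.014]
contact_force: [-0.3, 0.3, 0.7]
opening: 0.0001
grip_force: 0.0
now [ 0.0025 -0.0002 -0.0059] [-0.0038  0.0085 -0.0028] [-0.4   0.11  1.4  -0.    1.64  0.85]
down [0.0034 0.0003 0.1027]
1.9 [-0.0267  0.0003  0.1027]
1.75 [-0.0439  0.0004  0.0957]
1.6 [-0.0621  0.0004  0.0913]
1.45 [-0.081   0.0004  0.0896]
1.3 [-0.1021  0.0005  0.0914]
1.15 [-0.121   0.0006  0.0959]
1.0 [-0.1392  0.0007  0.1035]
0.85 [-0.1561  0.0007  0.1138]
0.7 [-0.1712  0.0008  0.1268]
0.55 [-0.1842  0.0009  0.1422]
0.4 [-0.1947  0.001   0.1596]
0.3 [-0.2     0.0011  0.172 ]
0.2 [-0.204   0.0012  0.185 ]
```

```bash
echo '[[0,[0,0,0.04],[0,0,0]],[0,[0,0,0.08],[0,0,0]],[0,[0,0,0.109],[0,0,0]],[0,[0,0,0.109],[0,0,0]],[0,[0,0,0.109],[0,0,0]]]' | python3 jog.py
python3 - <<'E'
from cl import *
for th in (1.9,1.75,1.6,1.45,1.3,1.15,1.0,.85,.7,.55,.4,.3,.2): print(th,*delta(tcp(th),Rm)[0].round(4))
E
```

```text
t: 11.25
tool_pos: [0.635, -0.1862, 0.2149]
tool_rot: [-3.096, -0.512, 0.016]
contact_force: [0.2, 0.5, 0.6]
opening: 0.0003
grip_force: 0.0
1.9 -0.0262 0.0007 -0.0065
1.75 -0.0433 0.0007 -0.0135
1.6 -0.0615 0.0007 -0.0179
1.45 -0.0804 0.0008 -0.0196
1.3 -0.1016 0.0008 -0.0177
1.15 -0.1204 0.0009 -0.0132
1.0 -0.1386 0.001 -0.0056
0.85 -0.1555 0.0011 0.0047
0.7 -0.1706 0.0012 0.0178
0.55 -0.1836 0.0014 0.0332
0.4 -0.194 0.0015 0.0505
0.3 -0.1994 0.0016 0.063
0.2 -0.2033 0.0016 0.076
```

```bash
echo '[[0,[-0.015,0,-0.003],[0,0,0]],[0,[-0.026,0,-0.006],[0,0,0]],[0,[-0.035,0,-0.010],[0,0,0]],[0,[-0.044,0,-0.013],[0,0,0]],[0,[-0.053,0,-0.016],[0,0,0]],[0,[-0.062,0,-0.018],[0,0,0]],[0,[-0.071,0,-0.019],[0,0,0]],[0,[-0.081,0,-0.0195],[0,0,0]],[0,[-0.081,0,-0.0195],[0,0,0]]]' | python3 jog.py
python3 - <<'E'
from cl import *
c=cam("scene");im=ctrl.get_image("scene")[:,:,::-1];cv2.imwrite("pics/s8.png",im)
k=cv2.inRange(cv2.cvtColor(im,cv2.COLOR_BGR2HSV),(0,0,0),(180,255,40))
for a in (1.2,1.35,1.45,1.55,1.7,1.9):
    p=proj(c,H+.15*(-np.cos(a)*X+np.sin(a)*Z)); u,v=p.astype(int); print(a,p.round(0),k[v-2:v+3,u-2:u+3].mean())
for th in (1.45,1.3,1.15,1.0,.85,.7,.55,.4,.3,.2): print(th,*delta(tcp(th),Rm)[0].round(4))
E
```

```text
t: 12.0
tool_pos: [0.5588, -0.2137, 0.2363]
tool_rot: [-3.098, -0.511, 0.014]
contact_force: [0.4, -0.8, 0.2]
opening: -0.0001
grip_force: 0.0
1.2 [353. 143.] 0.0
1.35 [343. 139.] 0.0
1.45 [336. 137.] 0.0
1.55 [329. 135.] 0.0
1.7 [318. 135.] 0.0
1.9 [304. 136.] 0.0
1.45 0.0004 -0.0005 0.001
1.3 -0.0207 -0.0004 0.0029
1.15 -0.0396 -0.0003 0.0074
1.0 -0.0577 -0.0002 0.0149
0.85 -0.0746 -0.0001 0.0253
0.7 -0.0898 -0.0 0.0383
0.55 -0.1028 0.0001 0.0537
0.4 -0.1132 0.0002 0.071
0.3 -0.1186 0.0002 0.0835
0.2 -0.1225 0.0003 0.0965
```

Run:
```python
from cl import *
c=cam("scene")
a0=cv2.imread("pics/scene0.png");a1=cv2.imread("pics/s8.png")
for a in (1.9,1.45): 
    u,v=proj(c,H+.15*(-np.cos(a)*X+np.sin(a)*Z)).astype(int); print(a,a0[v,u],a1[v,u])
    L=[proj(c,H+.15*(-np.cos(a)*X+np.sin(a)*Z)+s*Y*.035).astype(int) for s in(-1,1)]; print([(a0[q[1],q[0]].tolist(),a1[q[1],q[0]].tolist()) for q in L])
```

```text
1.9 [54 57 65] [ 96 149 186]
[([53, 58, 67], [75, 112, 138]), ([67, 69, 77], [66, 91, 141])]
1.45 [ 99 156 194] [44 49 58]
[([94, 146, 181], [45, 49, 58]), ([66, 93, 148], [64, 66, 75])]
```

The clamp is following the fingers: the bar's pixels are now where 1.45 rad predicts. Continue.

```bash
echo '[[0,[-0.011,0,0.002],[0,0,0]],[0,[-0.021,0,0.003],[0,0,0]],[0,[-0.03,0,0.005],[0,0,0]],[0,[-0.04,0,0.0075],[0,0,0]],[0,[-0.049,0,0.011],[0,0,0]],[0,[-0.058,0,0.015],[0,0,0]],[0,[-0.066,0,0.020],[0,0,0]],[0,[-0.075,0,0.0255],[0,0,0]],[0,[-0.083,0,0.032],[0,0,0]],[0,[-0.09,0,0.0385],[0,0,0]],[0,[-0.097,0,0.046],[0,0,0]],[0,[-0.103,0,0.054],[0,0,0]],[0,[-0.108,0,0.062],[0,0,0]],[0,[-0.113,0,0.071],[0,0,0]],[0,[-0.1185,0,0.0835],[0,0,0]],[0,[-0.1185,0,0.0835],[0,0,0]]]' | python3 jog.py
python3 - <<'E'
from cl import *
c=cam("scene");im=ctrl.get_image("scene")[:,:,::-1];cv2.imwrite("pics/s9.png",im)
for a in (.2,.25,.3,.35,.45): 
    print(a,[im[q[1],q[0]].tolist() for q in [proj(c,H+.15*(-np.cos(a)*X+np.sin(a)*Z)+s*Y*.033).astype(int) for s in(-1,0,1)]])
for th in (.3,.2,.1,0.): print(th,*delta(tcp(th),Rm)[0].round(4))
E
```

```text
t: 13.38
tool_pos: [0.4451, -0.2507, 0.1499]
tool_rot: [-3.095, -0.512, 0.019]
contact_force: [0.3, -0.5, -0.2]
opening: 0.0
grip_force: 0.0
0.2 [[58, 65, 77], [66, 72, 83], [132, 175, 226]]
0.25 [[56, 64, 76], [66, 72, 83], [71, 77, 87]]
0.3 [[68, 82, 102], [63, 71, 81], [68, 74, 84]]
0.35 [[133, 171, 220], [63, 74, 91], [88, 92, 101]]
0.45 [[113, 167, 125], [132, 172, 221], [128, 159, 202]]
0.3 0.0003 0.0014 -0.0031
0.2 -0.0036 0.0015 0.0099
0.1 -0.0062 0.0016 0.0233
0.0 -0.0072 0.0017 0.0368
```

```bash
echo '[[0,[-0.002,0,0.006],[0,0,0]],[0,[-0.004,0,0.012],[0,0,0]],[0,[-0.005,0,0.018],[0,0,0]],[0,[-0.006,0,0.023],[0,0,0]],[0,[-0.007,0,0.027],[0,0,0]],[0,[-0.007,0,0.031],[0,0,0]],[0,[-0.007,0,0.031],[0,0,0]]]' | python3 jog.py; echo '[[0,[0,0,0.003],[0,0,0]],[0,[0,0,0.003],[0,0,0]]]' | python3 jog.py; echo '[[0,[0,0,0.003],[0,0,0]],[0,[0,0,0.003],[0,0,0]],[0,[0,0,0.003],[0,0,0]]]' | python3 jog.py
```

```text
t: 14.02
tool_pos: [0.4403, -0.2533, 0.1215]
tool_rot: [-3.097, -0.513, 0.013]
contact_force: [-0.0, -0.4, 0.5]
opening: 0.0
grip_force: 0.1
t: 14.18
tool_pos: [0.4405, -0.2534, 0.1191]
tool_rot: [-3.097, -0.513, 0.013]
contact_force: [-0.4, -0.2, 0.9]
opening: 0.0004
grip_force: 0.9
t: 14.43
tool_pos: [0.4405, -0.2535, 0.1163]
tool_rot: [-3.098, -0.513, 0.013]
contact_force: [-2.4, 0.2, 3.4]
opening: 0.0
grip_force: 1.6
```

```bash
for i in 1 2; do echo '[[0,[0,0,0.002],[0,0,0]],[0,[0,0,0.002],[0,0,0]],[0,[0,0,0.002],[0,0,0]]]' | python3 jog.py | grep -E 'pos|force'; done
python3 - <<'E'
from cl import *
c=cam("scene");im=ctrl.get_image("scene")[:,:,::-1];cv2.imwrite("pics/s10.png",im)
for a in (-.05,0,.05,.1,.15,.2): 
    print(a,[im[q[1],q[0]].tolist() for q in [proj(c,H+.15*(-np.cos(a)*X+np.sin(a)*Z)+s*Y*.033).astype(int) for s in(-1,0,1)]])
E
```

```text
tool_pos: [0.4405, -0.2535, 0.1145]
contact_force: [-4.6, -0.8, 4.2]
grip_force: 2.4
tool_pos: [0.4406, -0.2536, 0.1139]
contact_force: [-6.0, 1.3, 12.1]
grip_force: 5.9
-0.05 [[60, 67, 78], [69, 74, 85], [89, 107, 136]]
0 [[61, 68, 80], [81, 85, 94], [77, 82, 91]]
0.05 [[127, 168, 223], [61, 68, 78], [69, 75, 84]]
0.1 [[134, 176, 228], [60, 67, 78], [73, 78, 88]]
0.15 [[131, 171, 220], [115, 150, 202], [74, 78, 88]]
0.2 [[133, 172, 220], [135, 177, 228], [63, 71, 82]]
```

```bash
echo '[[0,[0,0,0.002],[0,0,0]],[0,[0,0,0.002],[0,0,0]],[0,[0,0,0.002],[0,0,0]]]' | python3 jog.py | grep -E 'pos|force';echo '[[0,[0,0,-0.03],[0,0,0]],[0,[0,0,-0.06],[0,0,0]],[0,[0,0,-0.1],[0,0,0]],[0,[-0.03,0,-0.14],[0,0,0]],[0,[-0.03,0,-0.16],[0,0,0]],[0,[-0.03,0,-0.16],[0,0,0]],[0,[-0.03,0,-0.16],[0,0,0]]]' | python3 jog.py
python3 - <<'E'
from cl import *
c=cam("wrist");im=ctrl.get_image("wrist")[:,:,::-1].copy();cv2.imwrite("pics/w11.png",im); s=ctrl.get_image("scene")[:,:,::-1]; cv2.imwrite("pics/s11.png",s);cs=cam("scene")
g=lambda i,q:i[int(q[1]),int(q[0])].tolist()
for a in (-.05,0,.05,.1):
    print(a,[g(s,proj(cs,H+.15*(-np.cos(a)*X+np.sin(a)*Z)+t*Y*.033)) for t in(-1,0,1)])
# bar in wrist view
k=cv2.inRange(cv2.cvtColor(im,cv2.COLOR_BGR2HSV),(0,0,0),(180,255,75))
q0=proj(c,H-.15*X).astype(int); print("bar exp",q0,[proj(c,H-.15*X+t*.039*Y).round(0).tolist() for t in(-1,1)])
w=np.zeros_like(k);w[q0[1]-30:q0[1]+30,q0[0]-70:q0[0]+70]=k[q0[1]-30:q0[1]+30,q0[0]-70:q0[0]+70]
n,l,st,ce=cv2.connectedComponentsWithStats(w);print([(st[i].tolist(),ce[i].round(1).tolist()) for i in range(1,n) if st[i,4]>60])
for sx in(1,-1): print("cap exp home",sx,[proj(c,O+sx*x*X+t*.0202*Y+.095*Z).round(0).tolist() for x in(.055,.035) for t in(1,-1)])
m=cv2.inRange(cv2.cvtColor(im,cv2.COLOR_BGR2HSV),(0,0,150),(180,50,255))
n,l,st,ce=cv2.connectedComponentsWithStats(m);print([(st[i].tolist(),ce[i].round(1).tolist()) for i in range(1,n) if st[i,4]>150])
E
```

```text
tool_pos: [0.4406, -0.2536, 0.1138]
contact_force: [-11.0, 5.1, 21.4]
grip_force: 10.6
t: 15.82
tool_pos: [0.4144, -0.2636, 0.2723]
tool_rot: [3.099, 0.513, -0.006]
contact_force: [-1.1, 0.7, -0.8]
opening: -0.0002
grip_force: 0.0
-0.05 [[66, 73, 85], [68, 74, 86], [85, 104, 131]]
0 [[65, 73, 85], [80, 85, 95], [75, 81, 91]]
0.05 [[123, 163, 218], [66, 74, 85], [66, 73, 84]]
0.1 [[130, 171, 223], [65, 72, 85], [70, 77, 88]]
bar exp [280 188] [[319.0, 188.0], [243.0, 189.0]]
[([245, 182, 73, 13, 776], [281.1, 188.6])]
cap exp home 1 [[259.0, 55.0], [302.0, 55.0], [260.0, 78.0], [301.0, 78.0]]
cap exp home -1 [[262.0, 170.0], [300.0, 170.0], [261.0, 151.0], [300.0, 151.0]]
[([243, 5, 10, 27, 213], [247.5, 17.6]), ([303, 5, 12, 26, 234], [308.2, 16.9]), ([258, 13, 42, 17, 653], [279.1, 20.5]), ([230, 27, 86, 158, 9332], [267.0, 109.9]), ([313, 26, 17, 25, 225], [324.0, 35.8]), ([294, 55, 24, 25, 511], [305.1, 67.4]), ([125, 101, 62, 62, 580], [155.4, 131.6]), ([0, 151, 64, 101, 2325], [31.3, 199.6]), ([72, 175, 32, 40, 583], [90.3, 191.4]), ([102, 184, 30, 27, 377], [113.6, 195.7]), ([0, 193, 21, 29, 363], [9.9, 208.8]), ([541, 197, 19, 77, 537], [550.9, 243.3]), ([0, 219, 20, 31, 469], [9.2, 233.1]), ([187, 224, 92, 79, 2372], [231.9, 266.3]), ([293, 243, 27, 25, 271], [306.6, 253.4]), ([0, 249, 168, 92, 5503], [80.9, 292.1]), ([286, 252, 11, 38, 207], [290.8, 272.4]), ([313, 252, 33, 28, 427], [327.7, 264.0]), ([352, 264, 32, 36, 434], [369.7, 278.4]), ([374, 273, 34, 29, 340], [390.6, 284.1]), ([415, 284, 31, 39, 324], [431.5, 298.0]), ([438, 292, 29, 24, 343], [453.1, 302.3]), ([476, 304, 25, 34, 301], [490.4, 316.7]), ([493, 313, 28, 23, 162], [505.5, 321.7]), ([426, 315, 27, 25, 220], [437.3, 329.3]), ([465, 331, 20, 24, 178], [475.0, 342.0]), ([481, 339, 21, 24, 185], [490.3, 352.3]), ([507, 346, 53, 74, 1352], [544.4, 384.2])]
```

Run:
```python
from cl import *
cs=cam("scene"); q=proj(cs,H-.15*X-.033*Y); q2=proj(cs,H+.15*(-np.cos(.05)*X+np.sin(.05)*Z)-.033*Y); print(q,q2)
for f in("s10","s11"):
    g=cv2.imread(f"pics/{f}.png",0).astype(float); u,v=q.astype(int)
    for uu in(u-1,u,u+1):
        col=g[v-12:v+6,uu]; i=np.where(col<110)[0][0]; print(f,uu,v-12+i-1+(col[i-1]-110)/(col[i-1]-col[i]), end="; ")
    print()
o=ctrl.get_obs();print(o["t"],o["contact_force"])
```

```text
[390.78166646 202.40799487] [391.26147323 199.48807454]
s10 389 201.61904761904762; s10 390 200.75; s10 391 200.51666666666668; 
s11 389 201.6315789473684; s11 390 200.75806451612902; s11 391 200.52830188679246; 
15.9167 [0.0786338  0.2324266  0.07658389]
```

The bar's edge is in the same place after I withdrew as it was while pressed, and the hand is clear of everything. Handing in.

```bash
python3 -c "
from station import ctrl
print(ctrl.finish_job())"
```

```text
the job is handed in; nothing more can be done
None
```

The job is handed in: I laid the cartridge spine up in the cradle, let go of it, then pressed the clamp to its stop, and the camera showed no movement of the clamp bar after I withdrew; no verdict came back.

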